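Nip the wax jar in the cam clamp and unscrew its tight cap

ROBOT

A 7-joint arm with a two-finger parallel gripper is mounted at the origin on the work surface. World frame = base frame: x ahead of the robot, y to its left, z up, the work surface at z = 0. Lengths are in m, angles in rad, forces in N, time in s.
With the tool pointing down it reaches from about 0.4 to 0.875 m from the base axis. Payload 19.3 kg.
Tool frame: the origin (TCP) lies between the finger pads; the fingertips stand 19 mm ahead of it and the grasp point (between the pads) is the TCP (bot.tips_ahead is the z of the fingertips in the tool frame, in m); z points along the fingers, y is the line along which they close (so a half turn about z gives the same grasp; the last joint's range is limited). The gripper opens to 85 mm and grips with 20 to 120 N. Pads are 22 mm wide; open, the fingers measure 114 mm over their backs; the gripper's body (76 mm by 85 mm) begins 54 mm behind the grasp point. The pads swing forward as they close: fully open they stand 13 mm farther back than shut.
Start: joints at [1.079, 0.521, -0.036, 1.599, 0.021, 1.021, -0.113], TCP at [0.256, -0.57, 0.25] pointing down, gripper open.
Joint ranges: [-2.91, 2.91], [-0.3, 2.13], [-1.5, 1.42], [0.17, 2.43], [-1.26, 4.41], [0.16, 1.93], [-2.52, 2.52]. Speed limits (rad/s): [1.89, 1.89, 2.39, 2.39, 3.01, 3.01, 3.01].

INTERFACE

Orientations are given as a rotation vector (axis times angle).
In Python, from bench import bot, cams, spotter gives the robot as it stands.
- The arm moves only by the shell command python3 -m handwheel 'ROWS' [FORCE]. ROWS is a JSON list of rows, 1 to 20 of them, each written [opening, [dx, dy, dz], turn]: the opening from 0.0 (shut) to 1.0 (fully open), then dx, dy, dz in shares of the most that a row can go, 1 being 50 mm, then a turn about the tool's z in shares of 2 pi rad (1.0 is 2 pi rad); each row shifts and turns the commanded pose from where the row before left it, along the tool's axes as they then stand; what a row does not reach is not made up. A row lasts 1/10 s, in which the tool goes at most 0.05 m and 0.15 rad, less where a joint would pass 70% of its speed; a pose out of reach is approached as far as the arm can. The fingers move at their own pace and stop on an object; FORCE is the grip in N (left out, the last holds). Time passes only in rows, so rows that do not move let the fingers close. It prints the time, the measured TCP pose, the force, the opening and the grip force at its end. A shift or turn number past 1, either way, is cut back to 1. Input that does not fit is refused with a message, and nothing moves.
- bot.get_state(): the state, without advancing time (a new reading comes with each control period).
- cams.grab_frame(name): name is "side" or "top"; returns the picture (480x640x3 uint8, red, green, blue); there is no depth.
- cams.camera_model(name): a dict with "camera_matrix" (3x3 intrinsics, pixels), "rvec" (rotation vector, rad) and "tvec" (3), from world to camera coordinates, as OpenCV has them. Camera axes: x right, y down, z forward; pixel columns grow to the right and rows downward; lengths in m; the calibration is good to about 2 mm. A picture is of the moment at which its call begins. camera_model takes no time and is no camera call.
- bot.hand_in(): hands the job in; it is judged then, once.
Trained networks look in the newest picture that a camera, given by its name, has taken for a name from the list of things; names that differ only in an ending like _2 or _b are one class to them, and where a whole thing is asked for, a point or a joint stands for the part that bears it (a point fixed in the world has none). Each returns a list of dicts, best first, with "conf" (0 to 1); they miss things now and then, are a little off and sometimes report something else, mostly with a low value. They report only what shows in the picture. A call takes as long as a camera call. They do not tell look-alikes from the thing itself.
- spotter.spot_in(camera, name): "pixel" ([column, row] in pixels, amid what is visible of it).
- spotter.cut_out(camera, name): "pixels" (480x640 bool, what is visible of it) and "pixel" ([column, row] in pixels, amid what is visible of it).
The state is a dict: "time": time; "q": joint angles; "dq": joint speeds; "effort": joint torques, N m; "tcp_pos": TCP position; "tcp_rot": TCP orientation; "contact_force": force on the tool from outside, world axes, zero at the start; "wrist_torque": the same for the moment, N m; "grip_width": opening from 0.0 (shut) to 1.0 (fully open); "grip_force": force on a finger pad.
Only numpy, scipy, OpenCV 4.12 (cv2) and the standard library are available. Lean on these libraries where they do the work, as an engineer would, in place of code of your own. Each camera call takes 0.05 s, during which the arm holds its last target. There are 200 camera calls.

TASK

The square jar of furniture wax stands loose in the cam clamp and its red cap is on tight. Turn the clamp's orange bar knob clockwise, all the way to its stop, so that the jaw braces the jar; then unscrew the cap anticlockwise until its thread lets go and finish holding the cap in the gripper, level and still, just clear above the jar's mouth (a finger's breadth or two). The jar must stay standing and braced in the clamp, neither pulled up nor tipped, and the other things on the bench are to be left where they lie.

Things in the scene. Friction and masses are not known exactly. Their poses are not given: they have to be found in the camera images.
- jig: Cam clamp fixed to the bench. Plywood base 150 (x) x 230 (y) x 18 mm; origin under its centre. Fence (60 mm above the bench, 110 mm along x) with its inner face at y = -73 mm; the jar stands on the base between fence and jaw, centre at y = -40 mm once braced. The jaw closes towards -y. Upright cam pivot at x = 0, y = +58.6 mm; a 42 mm high stop pin stands 44 mm from it.
- cam (a joint): Angle of the cam and its orange bar knob about the upright pivot, rad: grows clockwise seen from above. End stop at 2.6 (jar braced); over 2.45 counts as at the stop. Starts between 0 and 0.5. At 0 the bar lies along the jig's x axis. Friction 0.2 N m, plus up to 0.2 N m near the stop; stays where it is left.
- cam_grip (a point): Point on the cam's axis at the height to grip the orange bar knob, 84 mm above the bench; turns with the knob: x axis along the bar, z up. The bar is 64 mm long, 14 mm thick, 28 mm high: its top 12 mm above this point, its underside 16 mm below (a steel hub, then the dark wooden cam disc lie beneath).
- jaw: Wooden jaw block 80 x 24 x 40 mm with an 8 mm rubber face (76 x 36 mm) towards the jar, driven by the cam, travel 15 mm; at the stop its springy face presses the jar with about 22 N and the jar against the fence. Origin at the bottom centre of the wood's face towards the jar, on the base; top 59 mm above the bench.
- jar: Square amber glass jar with plain paper labels, 66 x 66 mm, body 58 mm high, rim 82 mm above its foot, about 0.38 kg, loose on the clamp's base (18 mm above the bench), up to 10 mm off the middle along the fence. Origin at the centre of its underside, z up. Neck 39 mm in diameter, three-start right-hand thread.
- jar_mouth (a point): Centre of the jar's rim, 82 mm above the jar's underside (100 mm above the bench); z up.
- cap: Red ribbed cap, 56 mm in diameter, 19 mm high, 42 g. Origin: centre of its open lower edge, z up; screwed on, it is 14.5 mm below jar_mouth, cap top 104 mm above the bench. Tight (0.4 to 0.9 N m, easing after 0.6 rad). Turned anticlockwise from above it rises 3.3 mm per rad; the thread lets go after 1.2 rad and it lifts off (turning to 1.65 is harmless). A pull before that lifts the jar.
- blank_a: Bystander, loose: pale aeroplane-shaped wooden blank, 165 x 155 x 15 mm; origin under its centre.
- blank_b: Bystander, loose: darker aeroplane-shaped wooden blank, 165 x 155 x 15 mm; origin under its centre.
- g_clamp: Bystander, loose: dark iron G-clamp lying flat, about 195 x 130 mm and 25 mm high; origin on the bench near its middle.
- screwdriver: Bystander, loose: screwdriver with a red handle, lying; about 200 mm long and 30 mm high.
- brush: Bystander, loose: brush lying flat, about 200 mm long and 25 mm high.
- sanding_block: Bystander, loose: cork sanding block, 110 x 60 x 32 mm; origin under its centre.
- wax_tin: Bystander, loose: closed round brass-coloured tin with a steel lid, 84 mm in diameter, 45 mm high; origin under its centre.
There are look-alikes about, which are no part of the job. Of the things that look like the jar, the middle-sized one is meant.

How it is judged:
By the outcome, as a careful person would: the job done as asked, in the order asked, and still so for the second after the job is handed in, while the arm keeps its last pose, push and grip.
It also fails if it takes over 72 s, if anything falls off the work surface, if the arm or the gripper's body presses on something with over 40 N, if the wrist force passes 120 N, or if a joint passes its speed limit or range.

## Working session

There is one attempt and no reset: what is moved stays moved. The work goes in short steps, Python scripts to look and compute and a shell command to move; the robot and the scene stay as the last step left them, time stands still between calls to the robot, and variables do not carry over. Pictures are saved under pics/ and viewed, at most 10 in all, crops included, and the job is handed in when it is done.

```bash
ls; mkdir -p pics; python3 - <<'E'
from bench import bot,cams,spotter
import cv2,numpy as np
s=bot.get_state();print(s['time'],s['tcp_pos'],s['tcp_rot'],s['grip_width'],bot.tips_ahead)
for c in ['top','side']:
    im=cams.grab_frame(c);cv2.imwrite(f'pics/{c}0.png',im[:,:,::-1])
    m=cams.camera_model(c);R=cv2.Rodrigues(np.array(m['rvec'],float))[0];print(c,(-R.T@np.array(m['tvec']).ravel()).round(3),R.round(2).tolist(),m['camera_matrix'])
    for n in ['jar','cap','cam','jig','jaw']:
        print(n,[(np.round(d['pixel']).tolist(),round(d['conf'],2)) for d in spotter.spot_in(c,n)])
E
```

```text
pics
0.0 [ 0.25573797 -0.56995724  0.24971356] [-3.07091751e+00 -6.57380254e-01  4.75568758e-04] 0.9982782003952018 0.019
top [ 0.375 -0.032  1.602] [[0.01, -1.0, 0.01], [-0.99, -0.01, -0.13], [0.13, -0.0, -0.99]] [[557.67423922   0.         328.3233943 ]
 [  0.         557.67423922 241.3125372 ]
 [  0.           0.           1.        ]]
jar [([343.0, 238.0], 0.82), ([400.0, 246.0], 0.65), ([260.0, 291.0], 0.61)]
cap [([352.0, 227.0], 0.6)]
cam [([317.0, 228.0], 0.83)]
jig [([331.0, 237.0], 0.89)]
jaw [([334.0, 235.0], 0.69)]
side [ 0.466 -1.067  0.792] [[0.99, -0.11, -0.02], [-0.08, -0.55, -0.83], [0.08, 0.83, -0.56]] [[511.17730949   0.         320.12343961]
 [  0.         511.17730949 235.03406622]
 [  0.           0.           1.        ]]
jar [([343.0, 265.0], 0.78), ([270.0, 220.0], 0.71), ([337.0, 317.0], 0.67), ([388.0, 403.0], 0.66)]
cap [([344.0, 251.0], 0.71)]
cam [([340.0, 238.0], 0.88)]
jig [([334.0, 276.0], 0.9)]
jaw [([327.0, 257.0], 0.46), ([329.0, 177.0], 0.16)]
```

View pics/top0.png

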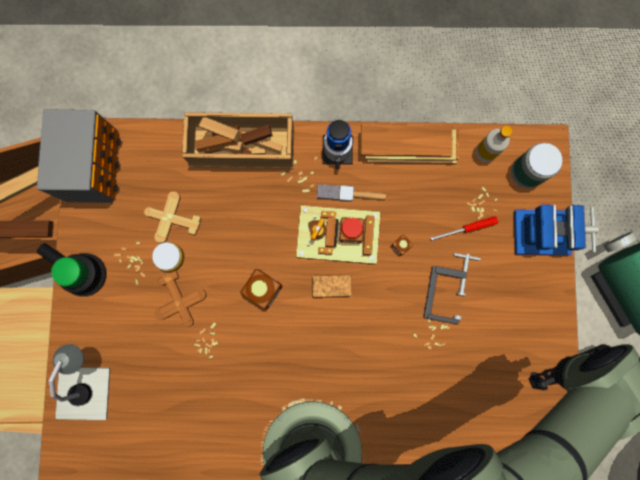

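View pics/side0.png

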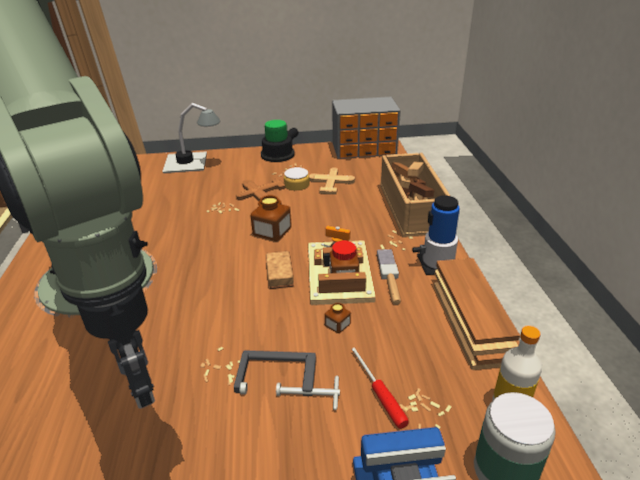

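The top view shows three things like the jar: a large amber jar at (260,290), a small one at (402,244), and the red-capped middle-sized one in the clamp at (352,230). I choose the last. The orange knob is at about (317,230). Next come a close crop and the measurements.

```bash
cat > h.py <<'E'
from bench import bot,cams,spotter
import cv2,numpy as np
def ray(c,px):
    m=cams.camera_model(c);R=cv2.Rodrigues(np.array(m['rvec'],float))[0];t=np.array(m['tvec'],float).ravel()
    o=-R.T@t; d=R.T@np.linalg.inv(np.array(m['camera_matrix']))@np.array([px[0],px[1],1.]);return o,d
def onz(c,px,z):
    o,d=ray(c,px);return o+d*(z-o[2])/d[2]
def color(im,lo,hi,box):
    h=cv2.cvtColor(im,cv2.COLOR_RGB2HSV);m=cv2.inRange(h,lo,hi);k=np.zeros_like(m);x0,y0,x1,y1=box;k[y0:y1,x0:x1]=m[y0:y1,x0:x1];return k
E
python3 - <<'E'
from h import *
ims={c:cams.grab_frame(c) for c in('top','side')}
a=cv2.resize(ims['top'][195:275,285:425],None,fx=5.6,fy=5.6,interpolation=cv2.INTER_CUBIC)[:,:790]
b=cv2.resize(ims['side'][215:310,290:390],None,fx=4,fy=4,interpolation=cv2.INTER_CUBIC)
cv2.imwrite('pics/cropt.png',a[:,:,::-1]);cv2.imwrite('pics/crops.png',b[:,:,::-1])
for c in ims:
    for n,z in(('cap',.1),('cam',.09),('jig',.018),('jar',.07)):
        for d in spotter.cut_out(c,n)[:1]:
            ys,xs=np.nonzero(d['pixels']);r=cv2.minAreaRect(np.c_[xs,ys].astype(np.float32))
            print(c,n,round(d['conf'],2),len(xs),np.round([xs.mean(),ys.mean()],1),np.round(r[0],1),np.round(r[1],1),round(r[2],1),onz(c,r[0],z).round(4),onz(c,(xs.mean(),ys.mean()),z).round(4))
            if n=='jig' and c=='top':
                print([onz(c,p,z).round(4).tolist()[:2] for p in cv2.boxPoints(r)])
E
```

```text
top cap 0.56 347 [352.1 227.8] [352. 228.] [20. 20.] 90.0 [ 0.6085 -0.1017  0.1   ] [ 0.6091 -0.1021  0.1   ]
top cam 0.79 308 [316.8 229.2] [317. 231.] [18. 26.] 0.0 [ 0.6004 -0.0063  0.09  ] [ 0.6053 -0.0056  0.09  ]
top jig 0.7 3561 [335.9 235.2] [338.  234.5] [80.4 52.4] 4.8 [ 0.6017 -0.0656  0.018 ] [ 0.5997 -0.0595  0.018 ]
[[0.5343, 0.0542], [0.686, 0.0447], [0.6698, -0.1868], [0.5184, -0.1746]]
top jar 0.79 995 [261.2 289. ] [261.2 289.2] [32.7 31.1] 33.7 [0.4402 0.1442 0.07  ] [0.4405 0.1442 0.07  ]
side cap 0.84 396 [344.3 250.5] [344.5 250.5] [19. 23.] 90.0 [ 0.6129 -0.1135  0.1   ] [ 0.6125 -0.1135  0.1   ]
side cam 0.8 274 [338.  234.6] [338. 236.] [16. 22.] 90.0 [ 0.6083 -0.0371  0.09  ] [ 0.6093 -0.0309  0.09  ]
side jig 0.72 3258 [338.6 273.2] [341.2 264.6] [78.3 64.6] 87.4 [ 0.6131 -0.059   0.018 ] [ 0.6018 -0.0925  0.018 ]
side jar 0.88 548 [337.6 318.7] [337.7 319.1] [24.6 25.8] 40.6 [ 0.5697 -0.3069  0.07  ] [ 0.5699 -0.3056  0.07  ]
```

View pics/cropt.png

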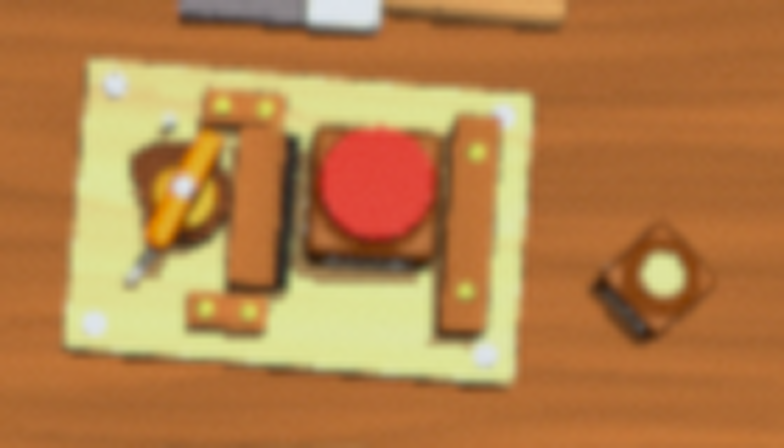

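View pics/crops.png

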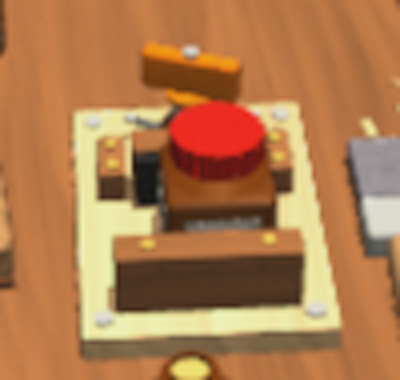

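The crops show the red-capped jar standing in the clamp at crop pixel (377,185), which confirms the choice. The knob bar runs from (150,245) to (215,130), with the pin's foot at (130,283). Now the jig fit.

```bash
python3 - <<'E'
from h import *
from scipy.optimize import least_squares
f=lambda p:(285+(p[0]+.5)/5.6-.5,195+(p[1]+.5)/5.6-.5)
P=[(88,60),(533,93),(513,382),(65,348)];L=np.array([(.075,.115),(.075,-.115),(-.075,-.115),(-.075,.115)])
W=np.array([onz('top',f(p),.018)[:2] for p in P])
r=lambda v:(np.array([[np.cos(v[2]),-np.sin(v[2])],[np.sin(v[2]),np.cos(v[2])]])@L.T).T+v[:2]-W
s=least_squares(lambda v:r(v).ravel(),[.6,-.06,0]).x;print('jig',s.round(4),r(s).round(4).tolist())
g=lambda p,c='crops':(290+(p[0]+.5)/4-.5,215+(p[1]+.5)/4-.5)
Ps=[(282,104),(76,113)];print('side back corners',[onz('side',g(p),.018)[:2].round(4) for p in Ps],'side fit',r(s).round(3)[0]+W[0],r(s)[3]+W[3])
R=np.array([[np.cos(s[2]),-np.sin(s[2])],[np.sin(s[2]),np.cos(s[2])]])
print('pivot from jig',R@[0,.0586]+s[:2],'jar braced',R@[0,-.04]+s[:2])
print('screw top',onz('top',f((183,187)),.097),'side',onz('side',g((190,51)),.097))
a,b=onz('top',f((150,243)),.096),onz('top',f((214,132)),.096);d=b-a;print('bar mid',(a+b)/2,'len',np.hypot(*d[:2]),'heading',np.arctan2(d[1],d[0]),'cam',s[2]-np.arctan2(d[1],d[0]))
for c,bx in(('top',(335,210,370,245)),('side',(325,235,365,265))):
    im=cams.grab_frame(c);m=color(im,(0,190,110),(6,255,255),bx)|color(im,(174,190,110),(180,255,255),bx)
    y,x=np.nonzero(m);print(c,len(x),x.min(),x.max(),y.min(),y.max(),onz(c,(x.mean(),y.mean()),.1))
E
```

```text
jig [ 0.6037 -0.0658 -0.0619] [[0.0002, -0.0], [-0.0, 0.0001], [-0.0001, -0.0006], [-0.0001, 0.0005]]
side back corners [array([0.6782, 0.0383]), array([0.5412, 0.0473])] side fit [0.68543245 0.04430614] [0.53592465 0.05358551]
pivot from jig [ 0.60729146 -0.00734673] jar braced [ 0.60119101 -0.10575783]
screw top [ 0.60766227 -0.00703065  0.097     ] side [ 0.61009833 -0.00907764  0.097     ]
bar mid [ 0.60762883 -0.00656648  0.096     ] len 0.06300914727603854 heading -0.5025851113675247 cam 0.440674925102927
top 235 342 362 219 237 [ 0.61159917 -0.09938363  0.1       ]
side 286 332 355 240 259 [ 0.61243727 -0.10238188  0.1       ]
```

Careful with the scale: shifts go in shares of 50 mm and turns go in shares of 2 pi rad. That gives: 0.034 m is 0.68, -0.023 m is -0.46.

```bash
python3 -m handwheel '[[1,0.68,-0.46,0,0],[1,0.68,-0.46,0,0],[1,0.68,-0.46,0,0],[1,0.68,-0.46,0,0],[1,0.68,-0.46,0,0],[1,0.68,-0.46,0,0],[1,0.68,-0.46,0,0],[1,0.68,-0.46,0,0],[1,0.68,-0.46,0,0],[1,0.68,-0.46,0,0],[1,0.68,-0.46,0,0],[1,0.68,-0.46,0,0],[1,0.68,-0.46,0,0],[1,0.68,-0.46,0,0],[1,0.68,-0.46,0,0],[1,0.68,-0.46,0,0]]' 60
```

```text
refused: ROWS must be rows with the three-number parts in brackets of their own. Nothing was moved.
```

I used the wrong layout. The manual says rows with the three-number parts in brackets of their own; once more.

```bash
python3 -m handwheel '[[1,[0.68,-0.46,0],0],[1,[0.68,-0.46,0],0],[1,[0.68,-0.46,0],0],[1,[0.68,-0.46,0],0],[1,[0.68,-0.46,0],0],[1,[0.68,-0.46,0],0],[1,[0.68,-0.46,0],0],[1,[0.68,-0.46,0],0],[1,[0.68,-0.46,0],0],[1,[0.68,-0.46,0],0],[1,[0.68,-0.46,0],0],[1,[0.68,-0.46,0],0],[1,[0.68,-0.46,0],0],[1,[0.68,-0.46,0],0],[1,[0.68,-0.46,0],0],[1,[0.68,-0.46,0],0]]' 60
cat >> h.py <<'E'
def go(x,y,z,h=None):
    s=bot.get_state();R=cv2.Rodrigues(np.array(s['tcp_rot']))[0];p=np.array(s['tcp_pos'])
    hd=np.arctan2(R[1,0],R[0,0])
    print('t',round(s['time'],2),'p',p.round(4),'head',round(hd,3),'tilt',R[:,2].round(3),'q',np.round(s['q'],2),'w',round(s['grip_width'],3),'gf',np.round(s['grip_force'],1),'F',np.round(s['contact_force'],1),'T',np.round(s['wrist_torque'],2))
    print('tool delta',(R.T@(np.array([x,y,z])-p)).round(4),'turn',None if h is None else round(hd-h,3))
E
python3 -c "
from h import *
go(.608,-.0078,.084,2.639)"
```

```text
time: 2.8
tcp_pos: [0.6023, -0.0102, 0.2504]
tcp_rot: [3.072, 0.658, 0.0]
contact_force: [0.2, -0.5, -0.1]
grip_width: 1.001
grip_force: 0.0
t 2.8 p [ 0.6023 -0.0102  0.2504] head 0.422 tilt [ 0. -0. -1.] q [ 0.06  0.49 -0.2   1.66  0.11  1.01 -1.33] w 1.001 gf 0.0 F [ 0.2 -0.5 -0.1] T [-0.02  0.03  0.  ]
tool delta [6.200e-03 1.000e-04 1.664e-01] turn -2.217
```

To row units: 0.006 m is 0.12, 0.005 m is 0.1, -0.1478 rad / 6.2832 = -0.0235.

```bash
python3 -m handwheel '[[1,[0.12,0,0],0],[1,[0,0,0.1],-0.0235],[1,[0,0,0.1],-0.0235],[1,[0,0,0.1],-0.0235],[1,[0,0,0.1],-0.0235],[1,[0,0,0.1],-0.0235],[1,[0,0,0.1],-0.0235],[1,[0,0,0.1],-0.0235],[1,[0,0,0.1],-0.0235],[1,[0,0,0.1],-0.0235],[1,[0,0,0.1],-0.0235],[1,[0,0,0.1],-0.0235],[1,[0,0,0.1],-0.0235],[1,[0,0,0.1],-0.0235],[1,[0,0,0.1],-0.0235],[1,[0,0,0.1],-0.0235],[1,[0,0,0],0]]'
python3 -c "
from h import *
go(.608,-.0078,.084,2.639)
im=cams.grab_frame('top');cv2.imwrite('pics/a.png',cv2.resize(im[185:285,275:415],None,fx=5,fy=5)[:,:,::-1])"
```

```text
time: 4.5
tcp_pos: [0.6067, -0.0099, 0.1746]
tcp_rot: [-0.778, -3.043, 0.0]
contact_force: [0.2, 0.5, -0.1]
grip_width: 1.002
grip_force: 0.0
t 4.5 p [ 0.6067 -0.0099  0.1746] head 2.641 tilt [-0.001  0.    -1.   ] q [ 0.39  0.67 -0.71  1.69  0.51  0.97  0.56] w 1.002 gf 0.0 F [ 0.2  0.5 -0.1] T [-0.05  0.   -0.03]
tool delta [-0.0003  0.0025  0.0906] turn 0.002
```

To row units: 0.02 m is 0.4, 0.015 m is 0.3.

```bash
python3 -m handwheel '[[1,[0,0,0.4],0],[1,[0,0,0.4],0],[1,[0,0,0.4],0],[1,[0,0,0.3],0],[1,[0,0,0.2],0],[1,[0,0,0.1],0],[1,[0,0,0],0]]'
python3 -c "
from h import *
go(.608,-.0078,.084,2.639)"
```

```text
time: 5.25
tcp_pos: [0.607, -0.0092, 0.0852]
tcp_rot: [-0.783, -3.042, 0.0]
contact_force: [-0.2, -0.7, 0.6]
grip_width: 1.005
grip_force: 0.0
t 5.25 p [ 0.607  -0.0092  0.0852] head 2.638 tilt [-0. -0. -1.] q [ 0.34  0.78 -0.64  1.74  0.61  0.82  0.48] w 1.005 gf 0.0 F [-0.2 -0.7  0.6] T [ 0.02 -0.05  0.04]
tool delta [-0.0002  0.0017  0.0012] turn -0.001
```

```bash
python3 -m handwheel '[[1,[0,0.03,0.02],0],[0,[0,0,0],0],[0,[0,0,0],0],[0,[0,0,0],0],[0,[0,0,0],0],[0,[0,0,0],0],[0,[0,0,0],0],[0,[0,0,0],0]]' 50
python3 -c "
from h import *
go(.608,-.0078,.084,2.639)"
```

```text
time: 6.05
tcp_pos: [0.6087, -0.0065, 0.085]
tcp_rot: [0.78, 3.041, 0.004]
contact_force: [1.7, 6.3, 3.5]
grip_width: 0.229
grip_force: 48.7
t 6.05 p [ 0.6087 -0.0065  0.085 ] head 2.64 tilt [ 0.002  0.002 -1.   ] q [ 0.34  0.78 -0.64  1.74  0.61  0.82  0.48] w 0.229 gf 48.7 F [1.7 6.3 3.5] T [ 1.48 -0.66 -0.01]
tool delta [-0.     -0.0015  0.001 ] turn 0.001
```

To row units: 0.0015 m is 0.03, 0.12 rad / 6.2832 = 0.0191.

```bash
python3 -m handwheel '[[0,[0,0.03,0],0],[0,[0,0,0],0.0191],[0,[0,0,0],0.0191],[0,[0,0,0],0.0191],[0,[0,0,0],0.0191],[0,[0,0,0],0.0191],[0,[0,0,0],0.0191],[0,[0,0,0],0.0191],[0,[0,0,0],0.0191],[0,[0,0,0],0]]'
python3 -c "
from h import *
go(.608,-.0078,.084,2.639-2.16)"
```

```text
time: 7.05
tcp_pos: [0.6091, -0.0061, 0.085]
tcp_rot: [2.1, 2.335, 0.002]
contact_force: [1.1, 1.7, 6.2]
grip_width: 0.229
grip_force: 49.2
t 7.05 p [ 0.6091 -0.0061  0.085 ] head 1.676 tilt [ 0.002  0.    -1.   ] q [ 0.19  0.73 -0.4   1.75  0.4   0.74 -0.32] w 0.229 gf 49.2 F [1.1 1.7 6.2] T [ 0.41 -0.25  0.08]
tool delta [-0.0016 -0.0013  0.001 ] turn 1.197
```

To row units: 0.08 rad / 6.2832 = 0.0127.

```bash
python3 -m handwheel '[[0,[0,0,0],0.0191],[0,[0,0,0],0.0191],[0,[0,0,0],0.0191],[0,[0,0,0],0.0191],[0,[0,0,0],0.0191],[0,[0,0,0],0.0191],[0,[0,0,0],0.0191],[0,[0,0,0],0.0191],[0,[0,0,0],0.0159],[0,[0,0,0],0.0127],[0,[0,0,0],0.0064],[0,[0,0,0],0.0064],[0,[0,0,0],0]]'
python3 -c "
from h import *
go(.608,-.0078,.084,2.639-2.16)"
```

```text
time: 8.35
tcp_pos: [0.6095, -0.0063, 0.085]
tcp_rot: [3.059, 0.717, 0.004]
contact_force: [3.1, 0.4, 5.9]
grip_width: 0.224
grip_force: 49.2
t 8.35 p [ 0.6095 -0.0063  0.085 ] head 0.46 tilt [ 0.002  0.    -1.   ] q [-0.03  0.71 -0.09  1.76  0.09  0.68 -1.27] w 0.224 gf 49.2 F [3.1 0.4 5.9] T [ 0.16 -0.78  0.17]
tool delta [-0.002   0.0007  0.001 ] turn -0.019
```

To row units: 0.04 rad / 6.2832 = 0.0064.

```bash
for i in 1; do python3 -m handwheel '[[0,[0,0,0],0.0064],[0,[0,0,0],0.0064],[0,[0,0,0],0.0064],[0,[0,0,0],0]]'; done
python3 -c "
from h import *
go(.608,-.0078,.084,2.639-2.16)"
```

```text
time: 8.75
tcp_pos: [0.6095, -0.0064, 0.085]
tcp_rot: [3.096, 0.533, 0.004]
contact_force: [3.7, 0.4, 5.9]
grip_width: 0.223
grip_force: 49.3
t 8.75 p [ 0.6095 -0.0064  0.085 ] head 0.341 tilt [ 0.002  0.    -1.   ] q [-0.05  0.71 -0.06  1.76  0.06  0.67 -1.37] w 0.223 gf 49.3 F [3.7 0.4 5.9] T [ 0.05 -0.8   0.69]
tool delta [-0.0019  0.0008  0.001 ] turn -0.138
```

To row units: 0.03 rad / 6.2832 = 0.0048.

```bash
python3 -m handwheel '[[0,[0,0,0],0.0048],[0,[0,0,0],0.0048],[0,[0,0,0],0]]'
python3 -c "
from h import *
go(.608,-.0078,.084,2.639-2.16)"
```

```text
time: 9.05
tcp_pos: [0.6083, -0.0067, 0.0846]
tcp_rot: [3.111, 0.439, -0.0]
contact_force: [-2.9, -0.1, 7.2]
grip_width: 0.226
grip_force: 53.8
t 9.05 p [ 0.6083 -0.0067  0.0846] head 0.28 tilt [-0. -0. -1.] q [-0.06  0.71 -0.04  1.76  0.04  0.67 -1.41] w 0.226 gf 53.8 F [-2.9 -0.1  7.2] T [0.05 0.47 0.31]
tool delta [-0.0006  0.001   0.0006] turn -0.199
```

To row units: -0.04 m is -0.8, -0.03 m is -0.6.

```bash
python3 -m handwheel '[[1,[0,0,0],0],[1,[0,0,0],0],[1,[0,0,0],0],[1,[0,0,0],0],[1,[0,0,0],0],[1,[0,0,-0.4],0],[1,[0,0,-0.6],0],[1,[0,0,-0.8],0],[1,[0,0,-0.8],0],[1,[-0.8,0,0],0],[1,[-0.8,0,0],0],[1,[-0.8,0,0],0],[1,[-0.6,0,0],0],[1,[0,0,0],0]]' 
python3 - <<'E'
from h import *
go(.61,-.104,.2)
for c,bx in(('top',(335,205,375,245)),('side',(325,225,375,270))):
    im=cams.grab_frame(c);m=color(im,(0,190,110),(6,255,255),bx)|color(im,(174,190,110),(180,255,255),bx)
    y,x=np.nonzero(m);print(c,len(x),x.min(),x.max(),y.min(),y.max(),onz(c,(x.mean(),y.mean()),.1))
    if c=='top':a=im[185:265,285:385]
    else:b=im[215:295,290:390]
cv2.imwrite('pics/b.png',cv2.resize(np.hstack([a,b]),None,fx=4,fy=4,interpolation=cv2.INTER_CUBIC)[:,:,::-1])
E
```

```text
time: 10.45
tcp_pos: [0.4612, -0.0492, 0.2146]
tcp_rot: [3.111, 0.434, -0.002]
contact_force: [0.7, 0.2, -0.2]
grip_width: 1.001
grip_force: 0.0
t 10.45 p [ 0.4612 -0.0492  0.2146] head 0.277 tilt [-0.001 -0.001 -1.   ] q [ 0.01  0.32 -0.04  2.05  0.02  0.78 -1.34] w 1.001 gf 0.0 F [ 0.7  0.2 -0.2] T [-0.    0.   -0.03]
tool delta [0.1282 0.0934 0.0145] turn None
top 221 344 364 219 238 [ 0.61050556 -0.10506912  0.1       ]
side 278 332 355 242 258 [ 0.61166027 -0.10705778  0.1       ]
```

View pics/b.png

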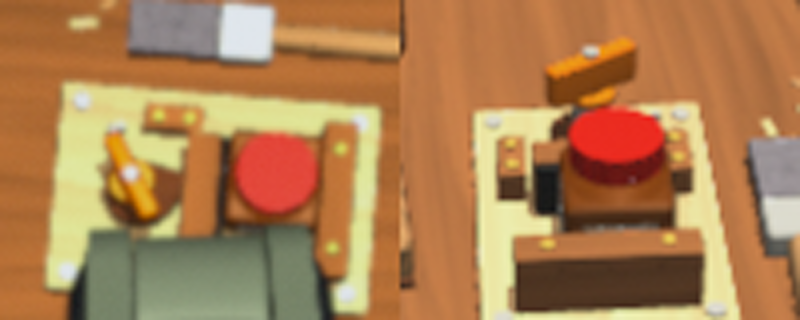

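The picture shows the knob bar at cam ≈2.57, against its stop, and the jaw touching the jar. The cap is at crop pixel (276,173). I'll go to the cap next.

To row units: 0.03 m is 0.6, 0.0258 m is 0.516.

```bash
python3 -m handwheel '[[1,[0.516,0.38,0],0],[1,[0.516,0.38,0],0],[1,[0.516,0.38,0],0],[1,[0.516,0.38,0],0],[1,[0.516,0.38,0],0],[1,[0,0,0.6],0],[1,[0,0,0.4],0],[1,[0,0,0],0]]' 
python3 -c "
from h import *
go(.6112,-.1055,.096)"
```

```text
time: 11.35
tcp_pos: [0.6138, -0.1032, 0.1613]
tcp_rot: [-3.11, -0.437, 0.007]
contact_force: [-1.1, -0.3, -0.3]
grip_width: 0.995
grip_force: 0.0
t 11.35 p [ 0.6138 -0.1032  0.1613] head 0.279 tilt [-0.004  0.001 -1.   ] q [ 0.09  0.62 -0.02  1.68  0.02  0.84 -1.23] w 0.995 gf 0.0 F [-1.1 -0.3 -0.3] T [0.04 0.04 0.03]
tool delta [-0.0029  0.0016  0.0653] turn None
```

To row units: 0.02 m is 0.4, -0.001 m is -0.02.

```bash
python3 -m handwheel '[[1,[-0.02,0.02,0.4],0],[1,[0,0,0.4],0],[1,[0,0,0],0],[1,[0,0,0],0]]' 
python3 -c "
from h import *
go(.6112,-.1055,.096)"
```

```text
time: 11.75
tcp_pos: [0.6144, -0.1049, 0.1253]
tcp_rot: [3.111, 0.437, 0.001]
contact_force: [-0.7, 0.0, -0.3]
grip_width: 0.997
grip_force: 0.0
t 11.75 p [ 0.6144 -0.1049  0.1253] head 0.279 tilt [ 0.001  0.    -1.   ] q [ 0.09  0.67 -0.02  1.7   0.02  0.77 -1.24] w 0.997 gf 0.0 F [-0.7  0.  -0.3] T [-0.01  0.02 -0.02]
tool delta [-0.0033 -0.0003  0.0293] turn None
```

To row units: 0.015 m is 0.3, 0.01 m is 0.2.

```bash
python3 -m handwheel '[[1,[-0.06,0,0.3],0],[1,[0,0,0.2],0],[1,[0,0,0.08],0],[1,[0,0,0],0],[1,[0,0,0],0]]' 
python3 -c "
from h import *
go(.6112,-.1055,.096)"
```

```text
time: 12.25
tcp_pos: [0.6112, -0.1058, 0.0959]
tcp_rot: [3.111, 0.437, 0.001]
contact_force: [0.3, -0.9, 0.2]
grip_width: 0.997
grip_force: 0.0
t 12.25 p [ 0.6112 -0.1058  0.0959] head 0.279 tilt [ 0.001  0.    -1.   ] q [ 0.09  0.7  -0.02  1.73  0.02  0.71 -1.24] w 0.997 gf 0.0 F [ 0.3 -0.9  0.2] T [ 0.04  0.01 -0.  ]
tool delta [ 0.0001 -0.0003 -0.0001] turn None
```

```bash
python3 -m handwheel '[[0,[0,0,0],0],[0,[0,0,0],0],[0,[0,0,0],0],[0,[0,0,0],0],[0,[0,0,0],0],[0,[0,0,0],0]]' 25
python3 -c "
from h import *
go(.6112,-.1055,.096)"
```

```text
time: 12.85
tcp_pos: [0.6112, -0.106, 0.0958]
tcp_rot: [3.111, 0.436, 0.001]
contact_force: [-0.5, 0.2, 5.4]
grip_width: 0.649
grip_force: 26.0
t 12.85 p [ 0.6112 -0.106   0.0958] head 0.279 tilt [ 0.001 -0.    -1.   ] q [ 0.09  0.7  -0.02  1.73  0.02  0.71 -1.24] w 0.649 gf 26.0 F [-0.5  0.2  5.4] T [-0.04  0.03 -0.07]
tool delta [ 0.0001 -0.0005 -0.0002] turn None
```

To row units: -0.0003 m is -0.006, -0.1 rad / 6.2832 = -0.0159.

```bash
python3 -m handwheel '[[0,[0,0,0],0],[0,[0,0,0],0],[0,[0,0,-0.006],-0.0159],[0,[0,0,-0.006],-0.0159],[0,[0,0,-0.006],-0.0159],[0,[0,0,-0.006],-0.0159],[0,[0,0,0],0]]' 90
python3 -c "
from h import *
go(.6112,-.1055,.096)"
```

```text
time: 13.55
tcp_pos: [0.6113, -0.106, 0.097]
tcp_rot: [2.961, 1.048, 0.002]
contact_force: [1.4, 0.7, 8.0]
grip_width: 0.635
grip_force: 94.4
t 13.55 p [ 0.6113 -0.106   0.097 ] head 0.681 tilt [ 0.001  0.    -1.   ] q [ 0.17  0.7  -0.13  1.72  0.13  0.72 -0.92] w 0.635 gf 94.4 F [1.4 0.7 8. ] T [ 0.04 -0.11  0.12]
tool delta [ 0.0003 -0.0005  0.001 ] turn None
```

To row units: -0.0003 m is -0.006, -0.1 rad / 6.2832 = -0.0159.

```bash
python3 -m handwheel '[[0,[0,0,-0.006],-0.0159],[0,[0,0,-0.006],-0.0159],[0,[0,0,-0.006],-0.0159]]'
python3 - <<'E'
from h import *
go(.6112,-.1055,.096)
b=cams.grab_frame('side')[200:300,280:400]
cv2.imwrite('pics/c.png',cv2.resize(b,None,fx=5,fy=5,interpolation=cv2.INTER_CUBIC)[:,:,::-1])
E
```

```text
time: 13.85
tcp_pos: [0.6107, -0.1058, 0.0974]
tcp_rot: [-2.772, -1.478, 0.0]
contact_force: [-0.1, -0.3, -0.8]
grip_width: 0.631
grip_force: 94.3
t 13.85 p [ 0.6107 -0.1058  0.0974] head 0.98 tilt [-0. -0. -1.] q [ 0.22  0.71 -0.21  1.72  0.2   0.74 -0.69] w 0.631 gf 94.3 F [-0.1 -0.3 -0.8] T [ 0.01 -0.04  0.  ]
tool delta [0.0005 0.0002 0.0014] turn None
```

View pics/c.png

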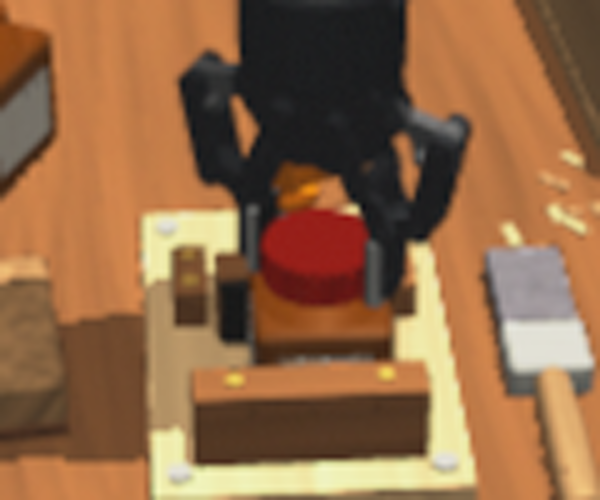

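The side view shows the pads on both sides of the cap, at crop pixels (250,240) and (375,270). The jar is still square in the clamp. I'll keep turning.

To row units: -0.0004 m is -0.008, -0.0003 m is -0.006, -0.1 rad / 6.2832 = -0.0159.

```bash
python3 -m handwheel '[[0,[0,0,-0.008],-0.0159],[0,[0,0,-0.008],-0.0159],[0,[0,0,-0.008],-0.0159],[0,[0,0,-0.008],-0.0159],[0,[0,0,-0.006],-0.0159],[0,[0,0,0],0]]'
python3 -c "
from h import *
go(.6112,-.1055,.096)"
python3 -m handwheel '[[0,[0,0,-0.006],-0.0159],[0,[0,0,-0.006],-0.0159],[0,[0,0,-0.006],-0.0159],[0,[0,0,0],0]]'
python3 -c "
from h import *
go(.6112,-.1055,.096)"
```

```text
time: 14.5
tcp_pos: [0.6106, -0.106, 0.0991]
tcp_rot: [-2.323, -2.114, 0.0]
contact_force: [-0.4, 0.4, 0.6]
grip_width: 0.634
grip_force: 94.4
t 14.5 p [ 0.6106 -0.106   0.0991] head 1.477 tilt [-0.001  0.    -1.   ] q [ 0.31  0.72 -0.34  1.71  0.32  0.77 -0.29] w 0.634 gf 94.4 F [-0.4  0.4  0.6] T [ 0.02 -0.02 -0.01]
tool delta [0.0006 0.0006 0.0031] turn None
time: 14.9
tcp_pos: [0.6106, -0.106, 0.1]
tcp_rot: [-1.983, -2.436, 0.0]
contact_force: [0.0, -1.0, -0.8]
grip_width: 0.635
grip_force: 94.4
t 14.9 p [ 0.6106 -0.106   0.1   ] head 1.775 tilt [-0.001  0.    -1.   ] q [ 0.36  0.73 -0.42  1.71  0.39  0.79 -0.04] w 0.635 gf 94.4 F [ 0.  -1.  -0.8] T [ 0.01 -0.03  0.04]
tool delta [0.0004 0.0007 0.004 ] turn None
```

To row units: -0.001 m is -0.02.

```bash
python3 -m handwheel '[[0,[0,0,-0.02],0],[0,[0,0,-0.02],0],[0,[0,0,-0.02],0],[0,[0,0,0],0]]'
python3 -c "
from h import *
go(.6112,-.1055,.096)"
```

```text
time: 15.3
tcp_pos: [0.6109, -0.1058, 0.1034]
tcp_rot: [1.98, 2.439, 0.0]
contact_force: [-0.8, -0.1, -0.6]
grip_width: 0.637
grip_force: 94.4
t 15.3 p [ 0.6109 -0.1058  0.1034] head 1.777 tilt [ 0. -0. -1.] q [ 0.36  0.72 -0.42  1.71  0.39  0.79 -0.04] w 0.637 gf 94.4 F [-0.8 -0.1 -0.6] T [-0.02 -0.02  0.03]
tool delta [0.0002 0.0003 0.0074] turn None
```

To row units: -0.006 m is -0.12, -0.005 m is -0.1.

```bash
python3 -m handwheel '[[0,[0,0,-0.04],0],[0,[0,0,-0.06],0],[0,[0,0,-0.1],0],[0,[0,0,-0.12],0],[0,[0,0,-0.12],0],[0,[0,0,-0.08],0],[0,[0,0,-0.04],0],[0,[0,0,-0.02],0],[0,[0,0,0],0],[0,[0,0,0],0],[0,[0,0,0],0]]'
python3 - <<'E'
from h import *
go(.6112,-.1055,.132)
b=cams.grab_frame('side')[190:300,280:400]
a=cams.grab_frame('top')[190:300,270:390]
cv2.imwrite('pics/d.png',cv2.resize(np.hstack([b[:,:110],a[:,:]]),None,fx=3.4,fy=3.4,interpolation=cv2.INTER_CUBIC)[:,:,::-1])
E
```

```text
time: 16.4
tcp_pos: [0.6107, -0.1059, 0.132]
tcp_rot: [-1.979, -2.44, 0.0]
contact_force: [-0.8, -0.6, -0.5]
grip_width: 0.632
grip_force: 94.4
t 16.4 p [ 0.6107 -0.1059  0.132 ] head 1.779 tilt [-0.  0. -1.] q [ 0.37  0.69 -0.44  1.69  0.37  0.84 -0.02] w 0.632 gf 94.4 F [-0.8 -0.6 -0.5] T [-0.    0.03  0.02]
tool delta [0.0003 0.0005 0.    ] turn None
```

View pics/d.png

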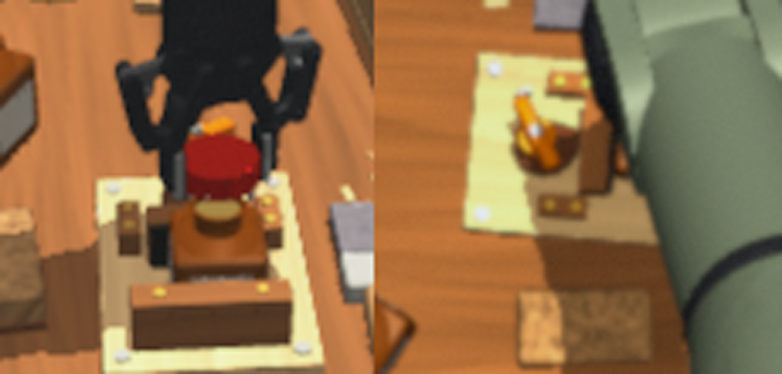

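The side view shows the cap held level at (220,165), clear above the open mouth at (218,213). The jar is standing braced. The top view shows the knob still at its stop at (537,130).

```bash
python3 -c "
from bench import bot
print(bot.hand_in())"
```

```text
the job is handed in; nothing more can be done
None
```

The job is handed in: the knob is at its stop with the jar braced and standing, and the unscrewed cap is held level about 22 mm above the mouth (clock at about 16.5 s); no verdict came back.

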